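Turn the rivet carousel's lid to the copper rivets

TASK

On the silversmith's bench stands a round rivet carousel with a clear turning lid. By its black handle, turn the lid until its round opening sits squarely over the red cup, the one with the copper rivets, then let go. Leave the steel pitcher where it stands.

Things in the scene. Friction and masses are not known exactly. Their poses are not given: they have to be found in the camera images.
- lid_handle (a point): Grip point of the lid's black handle bar, on the lid's vertical turning axis, 69 mm above the bench. The bar is 66 mm long, 16 mm wide, standing from the lid's flat top (46 mm above the bench) to 82 mm; pinch it across its width. The frame turns with the lid: x along the bar towards the opening, z up. The lid turns either way against light friction (0.06 N m) and stays where it is left.
- opening (a point): Centre of the round opening (37 mm wide, white rim) in the clear lid, at its top face 46 mm above the bench, 60 mm from the turning axis, in line with the bar; a white stripe on the bar points to it. The lid is 172 mm across, on a wooden base 180 mm across screwed to the bench. The shorter way to the red cup is 25 to 90 degrees, left or right, free of stops.
- copper_cup (a point): Centre of the mouth of the red cup of copper rivets (36 mm wide), seen under the lid, 36 mm above the bench, 60 mm from the turning axis; fixed in the base. Blue, yellow and green cups stand on the same circle, at least 38 degrees apart; which colour stands where varies. Black cups of washers fill the far part of the circle.
- pitcher_mid (a point): Middle of the loose, slim, polished steel pitcher standing upright on the bench, to be left alone: 190 mm tall, 94 mm across its foot, with a loop handle reaching 81 mm from its axis. This point is on its axis, 95 mm above the bench.
There are look-alikes about, which are no part of the job. What is shaped like the part that bears lid_handle but blue is not meant.

How it is judged:
At the end, for the whole second after the job is handed in: The lid's opening is within 12 mm (about 11 degrees of turn), seen from above, of the centre of the red cup, and stays there with the handle released (horizontal distance between opening and copper_cup below 0.012 m); the robot touches nothing.
It fails at once if the steel pitcher is pushed more than 30 mm or knocked over (distance of pitcher_mid from where it was at the start of the episode above 0.03 m).
It also fails if it takes over 29 s, if anything falls off the work surface, if the arm or the gripper's body presses on something with over 40 N, if the wrist force passes 120 N, or if a joint passes its speed limit or range.

ROBOT

A 6-joint arm with a two-finger parallel gripper is mounted at the origin on the work surface. World frame = base frame: x ahead of the robot, y to its left, z up, the work surface at z = 0. Lengths are in m, angles in rad, forces in N, time in s.
With the tool pointing down it reaches from about 0.225 to 0.725 m from the base axis. Payload 3.1 kg.
Tool frame: the origin (TCP) lies at the very end of the fingers, on their centre line; the grasp point (between the pads) lies 19 mm behind it (env.hold_point_z is the distance from the TCP to the grasp point, in m); z points along the fingers, y is the direction in which the jaws open and shut (so a half turn about z gives the same grasp; the last joint's range is limited). The gripper opens to 85 mm and grips with 20 to 120 N. Pads are 22 mm wide; open, the fingers measure 114 mm over their backs; the gripper's body (76 mm by 85 mm) begins 54 mm behind the grasp point. The pads swing forward as they close: fully open they stand 13 mm farther back than shut.
Start: joints at [-1.449, 0.048, 0.099, 1.622, 0, 1.443], TCP at [0.13, -0.509, 0.231] pointing down, gripper open.
Joint ranges: [-2.91, 2.91], [-0.99, 1.94], [-1.21, 1.42], [-2.12, 2.29], [-1.49, 1.47], [-3.14, 3.14]. Speed limits (rad/s): [2.79, 2.79, 3.14, 3.14, 3.14, 3.14].

INTERFACE

Orientations are given as a unit quaternion [w, x, y, z].
In Python, from rig import env gives the robot as it stands.
- The arm moves only by the tool apply_moves, never from a script. Its argument "targets" is a list of rows, each a list of 6 numbers: the shift along the tool's x, y, z in m, then the turn, a rotation vector about the tool's x, y, z in degrees. A call has 1 to 12 rows; each row shifts and turns the pose as measured when the row begins, along the tool's axes as they then stand; what a row does not reach is not made up. A row lasts 1/8 s, in which the tool goes at most 62.5 mm and 10.7 degrees, less where a joint would pass 70% of its speed; a pose out of reach is approached as far as the arm can. A call is refused whole if a number of a shift passes 0.0625 or a number of a turn 10.7, either way. A call with a gripper value outside its range is refused whole. "grip" is the finger opening in m, from 0 to 0.0854, set as the call begins (left out, the last holds). The fingers move at their own pace and stop on an object; the grip force is fixed at half the most. Time passes only in rows, so rows that do not move let the fingers close. It gives the time, the measured TCP pose, the force and the opening at its end, in the units of the state.
- env.get_state(): the state, without advancing time (a new reading comes with each control period).
- env.get_image(name): name is "side" or "top"; returns the picture (400x640x3 uint8, red, green, blue); there is no depth.
- env.get_calibration(name): a dict with "fx", "fy", "cx", "cy" (pixels), "view" (4x4, takes a point from world to camera coordinates). Camera axes: x right, y up, looking along -z (the intrinsics and any distortion apply to the point x, -y, -z); pixel columns grow to the right and rows downward; lengths in m; the calibration is good to about 2 mm. A picture is of the moment at which its call begins. get_calibration takes no time and is no camera call.
- env.hand_in(): hands the job in, once; it reports no verdict.
The state is a dict: "time_s": time; "qpos": joint angles; "joint_vel": joint speeds; "tau": joint torques, N m; "tcp_pos": TCP position; "ee_rot": TCP orientation; "force": force on the tool from outside, world axes, zero at the start; "wrist_torque": the same for the moment, N m; "opening": finger opening in m.
Only numpy, scipy, OpenCV 4.12 (cv2) and the standard library are available. Lean on these libraries where they do the work, as an engineer would, in place of code of your own. Each camera call takes 0.05 s, during which the arm holds its last target.

## Working session

There is one attempt and no reset: what is moved stays moved. The work goes in short steps, Python scripts to look and compute and a tool call to move; the robot and the scene stay as the last step left them, time stands still between calls to the robot, and variables do not carry over. Pictures are saved under pics/ and viewed, and the job is handed in when it is done.

Besides the shell and the picture viewer there is one more tool, called after ">>>" as a command line: name --pt "numbers of a row" for each row, then --argument value for the rest. apply_moves: Moves the arm, as the interface text tells. Its arguments: {"type":"object","properties":{"targets":{"type":"array"},"grip":{"type":"number"}},"required":["targets"]}

```bash
mkdir -p pics; ls; python3 - <<'E'
from rig import env
import cv2
for n in("top","side"):
    im=env.get_image(n); cv2.imwrite(f"pics/{n}0.png",im[:,:,::-1])
    c=env.get_calibration(n); print(n,{k:(v if k!='view' else None) for k,v in c.items()}); print(c['view'])
print(env.get_state(), env.hold_point_z)
E
```

```text
pics
top {'fx': 418.7270911143909, 'fy': 418.7270911143909, 'cx': 318.7863373791494, 'cy': 196.5656555721611, 'view': None}
[[ 0.00854835 -0.99990172  0.0111121   0.00134314]
 [ 0.99954573  0.00886542  0.02880534 -0.49093626]
 [-0.02890103  0.01086081  0.99952327 -1.27987288]
 [ 0.          0.          0.          1.        ]]
side {'fx': 368.47060923013606, 'fy': 368.47060923013606, 'cx': 320.5096144785798, 'cy': 197.01110950199714, 'view': None}
[[-0.96584177 -0.25912659 -0.00175482  0.49230251]
 [ 0.19131357 -0.71761737  0.669645   -0.14814042]
 [-0.17478212  0.64643539  0.74267927 -0.82026433]
 [ 0.          0.          0.          1.        ]]
{'time_s': 0.1, 'qpos': array([-1.44877866e+00,  4.86980476e-02,  9.77639967e-02,  1.62202197e+00,
       -5.36263754e-06,  1.44298554e+00]), 'joint_vel': array([-0.00052576, -0.0005856 ,  0.00380637, -0.0011053 ,  0.00011055,
       -0.00157078]), 'tau': array([ 3.58627694e-03, -3.39852118e+01,  3.20934498e+01,  1.57591392e-02,
       -2.26480006e-04, -1.90356722e-06]), 'tcp_pos': array([ 0.12971217, -0.50814941,  0.23022788]), 'ee_rot': array([-1.07985104e-03,  9.92207778e-01,  1.24589559e-01,  4.46537542e-07]), 'force': array([ 0.2225136 ,  0.01051847, -0.65576476]), 'wrist_torque': array([ 0.01962008,  0.03492962, -0.03184896]), 'opening': 0.0853032924580422} 0.0187
```

View pics/top0.png

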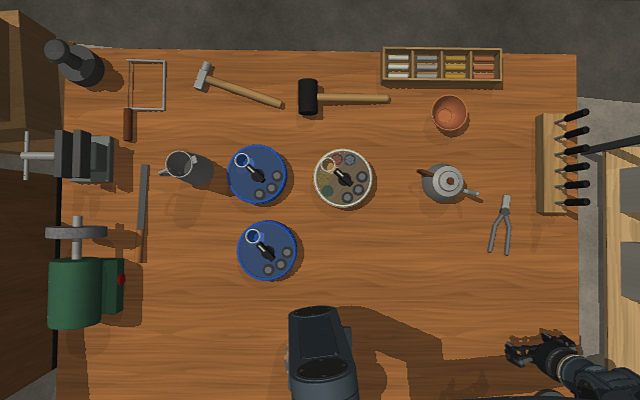

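View pics/side0.png

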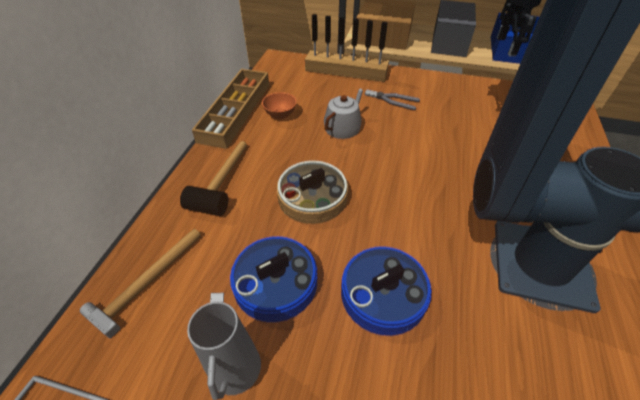

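Three carousels are in the top view, at (344,178), (257,174) and (267,250). The latter two have blue lids and are look-alikes. The clear-lidded one with the wooden base at (344,178) fits the description. The pitcher is at about (185,167), well clear. I'll confirm this with an enlarged crop.

```bash
python3 - <<'E'
import cv2,numpy as np
t=cv2.imread('pics/top0.png')[140:216,304:384]; s=cv2.imread('pics/side0.png')[152:228,272:352]
cv2.imwrite('pics/crop0.png',np.vstack([cv2.resize(np.hstack([t,s]),(800,380),interpolation=cv2.INTER_CUBIC)]))
E
```

```text
(no output)
```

View pics/crop0.png

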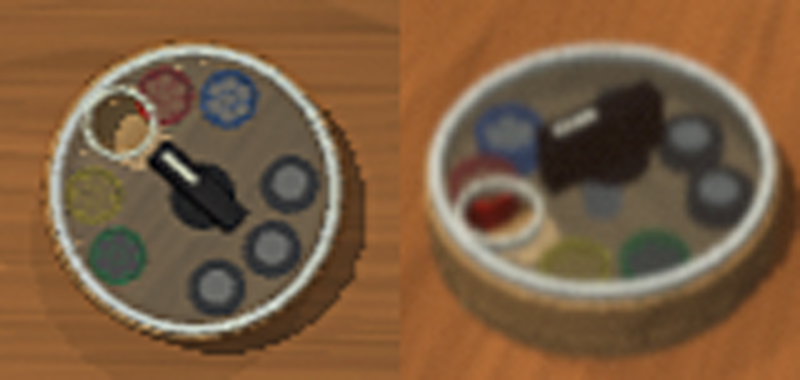

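The crop confirms it: clear lid, wooden base and black bar. In top pixels the opening is at about (328,164.6), the red cup at (337,159.4), blue at (350,160), yellow at (323,179), green at (327,191), and the handle at about (343.6,177.4).

```bash
cat > h.py <<'E'
import numpy as np
from rig import env
def ray(n,u,v,z):
    c=env.get_calibration(n);V=np.array(c['view']);R,t=V[:3,:3],V[:3,3]
    d=R.T@np.array([(u-c['cx'])/c['fx'],-(v-c['cy'])/c['fy'],-1]);o=-R.T@t
    return o+d*(z-o[2])/d[2]
def proj(n,p):
    c=env.get_calibration(n);V=np.array(c['view']);q=V[:3,:3]@p+V[:3,3]
    return np.array([c['cx']+c['fx']*q[0]/-q[2],c['cy']+c['fy']*q[1]/q[2]])
E
python3 - <<'E'
from h import *
T=lambda x,y:(304+x/5-.5+.1,140+y/5-.5+.1); S=lambda x,y:(272+x/5-.4,152+y/5-.4)
P={}
for nm,n,p,z in [('hand','top',T(198,187),.08),('lidc','top',T(197,188),.046),('open','top',T(120,123),.046),('red','top',T(165,97),.036),('blue','top',T(229,99),.036),('yel','top',T(94,195),.036),('green','top',T(117,256),.036),('b1','top',T(289,184),.036),('b2','top',T(271,248),.036),('b3','top',T(216,288),.036),
 ('sopen','side',S(500,210),.046),('sred','side',S(483,185),.036),('sblue','side',S(508,138),.036),('syel','side',S(577,262),.036),('sgreen','side',S(655,257),.036),('sb1','side',S(691,144),.036),('sb2','side',S(719,193),.036),('slid','side',S(602,172),.046)]:
    P[nm]=ray(n,*p,z)
import scipy.optimize as so
A=np.array([P[k][:2] for k in ('open','red','blue','yel','green','b1','b2','b3')])
f=lambda c:np.hypot(*(A-c).T)-.06
c=so.least_squares(f,P['lidc'][:2]); print('centre fit',c.x,c.fun*1e3)
for k,p in P.items():
    d=p[:2]-c.x; print(k,p.round(4),'r %.1f ang %.1f'%(np.hypot(*d)*1e3,np.degrees(np.arctan2(d[1],d[0]))))
E
```

```text
centre fit [ 0.54695272 -0.06330573] [-0.78884243 -0.8060181   0.21088698 -1.10747099 -0.46758138 -1.19278851
 -1.39664259 -0.04882335]
hand [ 0.5463 -0.064   0.08  ] r 1.0 ang -132.8
lidc [ 0.5483 -0.0658  0.046 ] r 2.8 ang -61.8
open [ 0.5868 -0.0195  0.046 ] r 59.2 ang 47.8
red [ 0.6038 -0.0468  0.036 ] r 59.2 ang 16.2
blue [ 0.603  -0.0854  0.036 ] r 60.2 ang -21.5
yel [ 0.5442 -0.0045  0.036 ] r 58.9 ang 92.6
green [ 0.5076 -0.0186  0.036 ] r 59.5 ang 131.3
b1 [ 0.552  -0.1219  0.036 ] r 58.8 ang -85.1
b2 [ 0.5133 -0.1113  0.036 ] r 58.6 ang -125.1
b3 [ 0.4889 -0.0783  0.036 ] r 60.0 ang -165.5
sopen [ 0.3988 -0.0688  0.046 ] r 148.2 ang -177.9
sred [ 0.4106 -0.0928  0.036 ] r 139.6 ang -167.8
sblue [ 0.404 -0.129  0.036] r 157.3 ang -155.3
syel [ 0.3577 -0.0539  0.036 ] r 189.5 ang 177.2
sgreen [ 0.3216 -0.0669  0.036 ] r 225.4 ang -179.1
sb1 [ 0.3126 -0.1488  0.036 ] r 249.4 ang -160.0
sb2 [ 0.2956 -0.1178  0.036 ] r 257.2 ang -167.8
slid [ 0.3541 -0.1073  0.046 ] r 197.8 ang -167.1
```

>>> apply_moves --pt "0.043 -0.027 0 0 0 0" --pt "0.043 -0.027 0 0 0 0" --pt "0.043 -0.027 0 0 0 0" --pt "0.043 -0.027 0 0 0 0" --pt "0.043 -0.027 0 0 0 0" --pt "0.043 -0.027 0 0 0 0" --pt "0.043 -0.027 0 0 0 0" --pt "0.043 -0.027 0 0 0 0" --pt "0.043 -0.027 0 0 0 0" --pt "0.043 -0.027 0 0 0 0" --pt "0.043 -0.027 0 0 0 0" --pt "0.043 -0.027 0 0 0 0"

```text
time_s: 1.6
tcp_pos: [0.5596, -0.0548, 0.2241]
ee_rot: [-0.004, 0.993, 0.12, -0.002]
force: [0.0, -1.7, 0.6]
opening: 0.0852
```

```bash
cat >> h.py <<'E'
from scipy.spatial.transform import Rotation as Ro
def rel(goal,yaw):
    s=env.get_state();q=s['ee_rot'];R=Ro.from_quat([q[1],q[2],q[3],q[0]])
    a=np.radians(yaw);G=Ro.from_matrix(np.array([[np.cos(a),np.sin(a),0],[np.sin(a),-np.cos(a),0],[0,0,-1]]))
    m=R.as_matrix();print('t',s['time_s'],'tcp',s['tcp_pos'].round(4),'yaw %.1f'%np.degrees(np.arctan2(m[1,0],m[0,0])),'op',s['opening'],'F',s['force'].round(1),'q6',s['qpos'][5])
    print('shift mm',(R.inv().apply(np.array(goal)-s['tcp_pos'])*1e3).round(1),'turn',np.degrees((R.inv()*G).as_rotvec()).round(1))
E
python3 - <<'E'
from h import *
rel([.547,-.0635,.23],47.8)
S=lambda x,y:(272+(x-400)/5-.4,152+y/5-.4)
c=np.array([.547,-.0635])
for k,p,z in [('sopen',S(500,210),.046),('sred',S(480,185),.036),('sblue',S(508,138),.036),('syel',S(577,262),.036),('sb1',S(691,144),.036),('sb2',S(719,193),.036),('slid',S(602,172),.046)]:
    d=ray('side',*p,z)[:2]-c; print(k,(d+c).round(4),'r %.1f ang %.1f'%(np.hypot(*d)*1e3,np.degrees(np.arctan2(d[1],d[0]))))
E
```

```text
t 1.6 tcp [ 0.5596 -0.0548  0.2241] yaw 13.8 op 0.0851630760586619 F [ 0.  -1.7  0.6] q6 2.679578614314248
shift mm [-14.3   5.4  -5.9] turn [ -0.6   0.  -34. ]
sopen [ 0.5877 -0.0184] r 60.8 ang 47.9
sred [ 0.6062 -0.0407] r 63.4 ang 21.1
sblue [ 0.6028 -0.076 ] r 57.2 ang -12.6
syel [ 0.5446 -0.0041] r 59.5 ang 92.3
sb1 [ 0.5107 -0.096 ] r 48.7 ang -138.1
sb2 [ 0.4889 -0.0663] r 58.2 ang -177.3
slid [ 0.5466 -0.056 ] r 7.5 ang 93.0
```

>>> apply_moves --pt "-0.014 0.005 0 0 0 -8.5" --pt "0 0 0 0 0 -8.5" --pt "0 0 0 0 0 -8.5" --pt "0 0 0 0 0 -8.5" --pt "0 0 0 0 0 0"

```text
time_s: 2.22
tcp_pos: [0.5474, -0.0582, 0.2177]
ee_rot: [-0.009, 0.909, 0.417, -0.005]
force: [0.9, 0.5, -0.6]
opening: 0.0849
```

```bash
python3 - <<'E'
from h import *
rel([.547,-.0635,.055],47.8)
E
```

```text
t 2.225 tcp [ 0.5474 -0.0582  0.2177] yaw 49.3 op 0.08494021469513818 F [ 0.9  0.5 -0.6] q6 2.0490980148154234
shift mm [ -4.    6.4 162.6] turn [-1.1  0.1  1.5]
```

>>> apply_moves --pt "-0.004 0.006 0.02 -1.1 0 1.5" --pt "0 0 0.04 0 0 0" --pt "0 0 0.03 0 0 0" --pt "0 0 0.02 0 0 0" --pt "0 0 0 0 0 0"

```text
time_s: 2.85
tcp_pos: [0.5483, -0.0653, 0.1035]
ee_rot: [0.0, 0.917, 0.398, -0.001]
force: [-0.8, -0.0, 0.4]
opening: 0.0856
```

```bash
python3 - <<'E'
from h import *
import cv2
rel([.547,-.0635,.055],47.8)
t=env.get_image('top')[:,:,::-1];s=env.get_image('side')[:,:,::-1]
cv2.imwrite('pics/c1.png',cv2.resize(np.hstack([t[120:220,294:394],s[120:220,262:362]]),(800,400),interpolation=cv2.INTER_CUBIC))
E
```

```text
t 2.85 tcp [ 0.5483 -0.0653  0.1035] yaw 47.0 op 0.08563233961628275 F [-0.8 -0.   0.4] q6 2.083199710903426
shift mm [ 0.5 -2.1 48.5] turn [-0.1  0.2 -0.8]
```

View pics/c1.png

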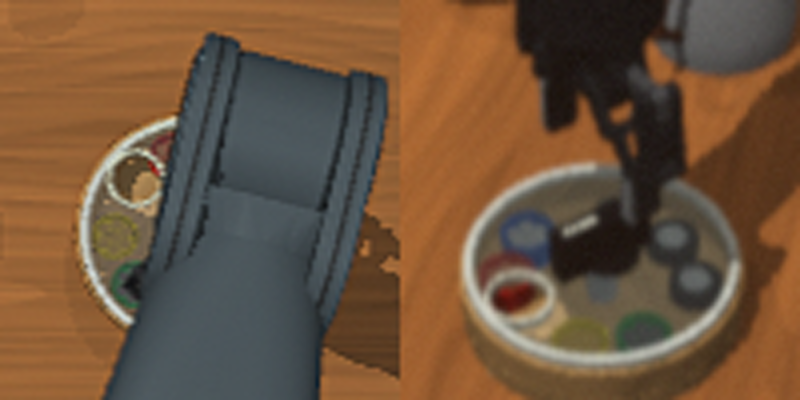

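The fingers, at crop (560,110) and (670,160), stand either side of the bar at (600,240) and across it. The lid hasn't moved.

>>> apply_moves --pt "0 -0.002 0.02 0 0 -0.8" --pt "0 0 0.02 0 0 0" --pt "0 0 0.005 0 0 0" --pt "0 0 0 0 0 0"

```text
time_s: 3.45
tcp_pos: [0.5542, -0.0657, 0.0678]
ee_rot: [0.005, 0.915, 0.404, 0.005]
force: [0.5, -0.6, 0.2]
opening: 0.0854
```

>>> apply_moves --pt "0 0 0 0 0 0" --pt "0 0 0 0 0 0" --pt "0 0 0 0 0 0" --pt "0 0 0 0 0 0" --pt "0 0 0 0 0 0" --pt "0 0 0 0 0 0" --grip 0.005

```text
time_s: 4.2
tcp_pos: [0.5505, -0.0608, 0.0718]
ee_rot: [-0.0, 0.914, 0.405, 0.005]
force: [0.5, -0.8, -1.0]
opening: 0.0141
```

```bash
python3 - <<'E'
from h import *
rel([.547,-.0635,.055],16.2)
E
```

```text
t 4.2 tcp [ 0.5505 -0.0608  0.0718] yaw 47.8 op 0.014102609819485858 F [ 0.5 -0.8 -1. ] q6 2.073352855245449
shift mm [-4.5 -0.9 16.8] turn [ 0.  -0.5 31.6]
```

The grip is too shallow: the TCP is at 72 mm when I wanted 55. I'll reopen, go lower and grip again.

>>> apply_moves --pt "0 0 0 0 0 0" --pt "0 0 0 0 0 0" --pt "0 0 0 0 0 0" --pt "0 0 0 0 0 0" --grip 0.06

```text
time_s: 4.7
tcp_pos: [0.5512, -0.0614, 0.072]
ee_rot: [0.0, 0.914, 0.405, 0.005]
force: [1.6, -0.9, -0.2]
opening: 0.0601
```

```bash
python3 - <<'E'
from h import *
rel([.547,-.0635,.055],47.8)
E
```

```text
t 4.7 tcp [ 0.5512 -0.0614  0.072 ] yaw 47.7 op 0.06009079708231289 F [ 1.6 -0.9 -0.2] q6 2.073172894995318
shift mm [-4.5 -1.7 17. ] turn [ 0.2 -0.5 -0.1]
```

>>> apply_moves --pt "-0.004 -0.002 0.009 0 -0.5 0" --pt "0 0 0.008 0 0 0"

```text
time_s: 4.95
tcp_pos: [0.5474, -0.0633, 0.0548]
ee_rot: [0.002, 0.914, 0.405, 0.001]
force: [-0.1, -0.2, -0.2]
opening: 0.0598
```

```bash
python3 - <<'E'
from h import *
rel([.547,-.0635,.055],47.8)
E
```

```text
t 4.95 tcp [ 0.5474 -0.0633  0.0548] yaw 47.7 op 0.05978609315771117 F [-0.1 -0.2 -0.2] q6 2.072968063447996
shift mm [-0.5 -0.2 -0.2] turn [ 0.3 -0.  -0.1]
```

>>> apply_moves --pt "0 0 0 0 0 0" --pt "0 0 0 0 0 0" --pt "0 0 0 0 0 0" --pt "0 0 0 0 0 0" --pt "0 0 0 0 0 0" --grip 0.005

```text
time_s: 5.58
tcp_pos: [0.5475, -0.0642, 0.0534]
ee_rot: [0.003, 0.915, 0.404, 0.001]
force: [1.4, -1.1, -1.2]
opening: 0.0149
```

```bash
python3 - <<'E'
from h import *
rel([.547,-.0635,.055],16.2)
E
```

```text
t 5.575 tcp [ 0.5475 -0.0642  0.0534] yaw 47.7 op 0.014919272193221325 F [ 1.4 -1.1 -1.2] q6 2.0730049503009607
shift mm [ 0.1 -0.8 -1.6] turn [ 0.3 -0.1 31.5]
```

The bar is held, with the jaws stopped on about 15–16 mm. Now I'll turn +31.5° about tool z, which is clockwise from above.

>>> apply_moves --pt "0 0 0 0 0 8" --pt "0 0 0 0 0 8"

```text
time_s: 5.82
tcp_pos: [0.5473, -0.0638, 0.0534]
ee_rot: [0.002, 0.963, 0.269, 0.001]
force: [1.5, -1.4, -1.8]
opening: 0.015
```

```bash
python3 - <<'E'
from h import *
rel([.5475,-.0642,.0534],16.2)
E
```

```text
t 5.825 tcp [ 0.5473 -0.0638  0.0534] yaw 31.2 op 0.014980279565920188 F [ 1.5 -1.4 -1.8] q6 2.360186958519711
shift mm [-0.   0.5  0. ] turn [ 0.3 -0.1 15. ]
```

>>> apply_moves --pt "0 0 0 0 0 8" --pt "0 0 0 0 0 7" --pt "0 0 0 0 0 0"

```text
time_s: 6.2
tcp_pos: [0.5471, -0.0634, 0.0534]
ee_rot: [0.002, 0.99, 0.138, 0.001]
force: [1.6, -1.9, -1.3]
opening: 0.0153
```

```bash
python3 - <<'E'
from h import *
import cv2
rel([.5475,-.0642,.0534],16.2)
t=env.get_image('top')[:,:,::-1];s=env.get_image('side')[:,:,::-1]
cv2.imwrite('pics/c2.png',cv2.resize(np.hstack([t[120:220,294:394],s[140:240,262:362]]),(800,400),interpolation=cv2.INTER_CUBIC))
E
```

```text
t 6.2 tcp [ 0.5471 -0.0634  0.0534] yaw 15.8 op 0.015278677771445167 F [ 1.6 -1.9 -1.3] q6 2.629390038228065
shift mm [ 0.2  0.9 -0. ] turn [ 0.2 -0.1 -0.4]
```

View pics/c2.png

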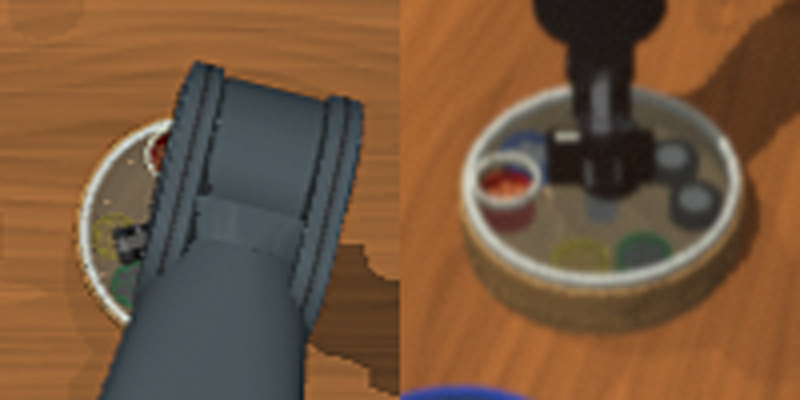

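The side view shows the opening, at crop (508,180), over the red cup. I'll open the jaws, retreat upward and swing aside so the top view is clear.

>>> apply_moves --pt "0 0 0 0 0 0" --pt "0 0 0 0 0 0" --pt "0 0 0 0 0 0" --pt "0 0 0 0 0 0" --grip 0.06

```text
time_s: 6.8
tcp_pos: [0.5466, -0.0626, 0.0539]
ee_rot: [0.001, 0.99, 0.14, 0.001]
force: [0.1, 0.5, 0.4]
opening: 0.0599
```

>>> apply_moves --pt "0 0 -0.02 0 0 0" --pt "0 0 -0.05 0 0 0" --pt "0 0 -0.05 0 0 0" --pt "0 0 -0.04 0 0 0" --pt "-0.04 0.03 0 0 0 0" --pt "-0.05 0.035 0 0 0 0" --pt "-0.05 0.035 0 0 0 0" --pt "-0.05 0.035 0 0 0 0" --pt "-0.04 0.03 0 0 0 0" --pt "0 0 0 0 0 0"

```text
time_s: 8.05
tcp_pos: [0.3675, -0.2912, 0.2201]
ee_rot: [0.003, 0.99, 0.142, 0.002]
force: [1.3, 1.1, 0.2]
opening: 0.0603
```

```bash
python3 - <<'E'
from h import *
import cv2
rel([.5475,-.0642,.0534],16.2)
t=env.get_image('top')[:,:,::-1];s=env.get_image('side')[:,:,::-1]
cv2.imwrite('pics/top3.png',t)
cv2.imwrite('pics/c3.png',cv2.resize(np.hstack([t[140:216,304:384],s[152:228,272:352]]),(800,380),interpolation=cv2.INTER_CUBIC))
E
```

```text
t 8.05 tcp [ 0.3675 -0.2912  0.2201] yaw 16.3 op 0.06026023432675215 F [1.3 1.1 0.2] q6 2.0429653863052937
shift mm [ 236.  -168.4  166.4] turn [ 0.4 -0.2  0.1]
```

View pics/c3.png

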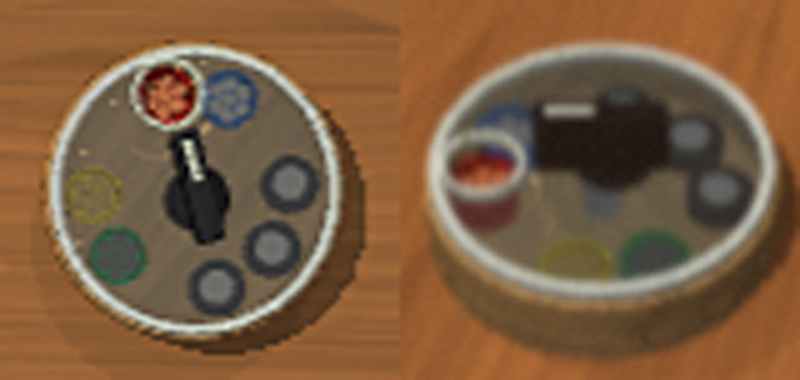

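View pics/top3.png

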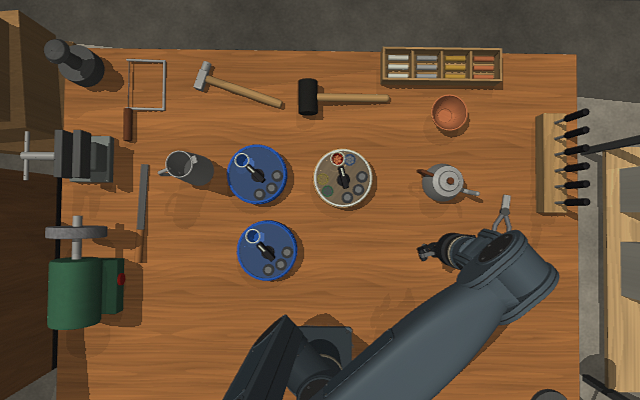

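In the top crop the white rim, centred at about (167,95), sits over the red cup measured earlier at (165,97). That is about 1–3 mm including parallax. The pitcher is still at (185,167), and the arm is clear of everything.

```bash
python3 - <<'E'
from h import *
T=lambda x,y:(304+x/5-.4,140+y/5-.4)
print(ray('top',*T(167,95),.046)-ray('top',*T(165,97),.036))
print(env.hand_in())
E
```

```text
[ 1.76534715e-05 -6.59770933e-04  1.00000000e-02]
the job is handed in; nothing more can be done
None
```

I gripped the clear lid's black handle and turned it about 32° clockwise (seen from above) until its opening sat over the red cup. Then I let go, backed the arm off and handed in at about 8 s of the 29 s allowed.

- **Opening over the red cup:** the top view puts the opening within about 1 mm of the cup centre, where the limit is 12 mm. By eye my pixel picks are good to 1–3 mm. The side view also shows the copper rivets through the opening.
- **Pitcher and blue look-alikes:** these look unmoved in the last top picture, and the arm was well clear of everything.
- **First grip:** it closed too high on the bar, with the fingertips at 72 mm instead of 55 mm. I opened, went lower and gripped again before turning.
- **Readings that disagreed:** the jaws read about 15 mm on the 16 mm bar. Before the turn, the side view put the red cup about 5° off the top view because the cup was partly hidden, so I used the top view.

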